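Roll the cork hide onto the heat mat

TASK

Roll the cork tube hide along the ledge by pushing on its top with your fingertips until it lies at rest on the middle of the heat mat, midway between the mat's two copper strips and lined up with them, wholly on the mat. Let it turn over on the ledge as it goes: do not drag it there, pick it up or stand it on end. Leave the dish and the hemostat where they are, and finish clear of everything.

Things in the scene. Friction and masses are not known exactly. Their poses are not given: they have to be found in the camera images.
- cork_tube: Brown bark-faced cork tube hide lying on its side: a cylinder 120 mm long, 72 mm in diameter, both ends plugged, 0.1 to 0.2 kg. Origin mid-tube on its axis, 36 mm above the ledge; x along the tube; y and z turn as it rolls (z up at first). It rolls with a little resistance and stops within about 10 mm after a slow push. A tip pressed on its top without slipping moves twice as far as the tube.
- heat_mat: Flat grey-black heat mat stuck to the ledge, under 1 mm thick, 190 x 100 mm, a 7 mm copper strip along each long edge. Origin at its middle; x along its length and strips (as the tube must lie), y across it (the rolling way), z up. The tube starts 140 to 195 mm from its middle on the -y or the +y side, parallel within 0.06 rad, so that a straight roll brings it onto the mat.
- dish: Green ceramic dish, round, 100 mm across, 35 mm high, standing on the ledge at one side of the work. Origin under its centre. Leave alone.
- hemostat: Stainless hemostat clamp lying flat, 140 mm long, 60 mm wide at its finger rings, 8 mm high, at the other side of the work. Origin on the ledge near its middle, x towards its jaws. Leave alone.
Mind the look-alikes: they are no part of the job. Of the things that look like the cork_tube, the smallest one is meant.

How it is judged:
On the way, in this order (a step that is already met when the one before it is completed fails the run):
1. the tube has turned a quarter turn about its axis, still lying on the ledge (angle between cork_tube's own z axis and vertical above 1.3 rad and height (world z) of cork_tube below 0.046 m), for 0.05 s.
2. the tube has turned about half a turn, still lying on the ledge (angle between cork_tube's own z axis and vertical above 2.5 rad and height (world z) of cork_tube below 0.046 m), for 0.05 s.
At the end, for the whole second after the job is handed in: The tube lies at rest on its side on the heat mat, its middle within 16 mm of the mat's middle across the mat and within 35 mm along it, its axis within 0.2 rad (11 degrees) of the mat's length, after rolling over at least about half a turn on the way (y of cork_tube in the frame of heat_mat between -0.016 and 0.016 m and x of cork_tube in the frame of heat_mat between -0.035 and 0.035 m and angle between the x axis of cork_tube and the x axis of heat_mat, either way round below 0.2 rad and height (world z) of cork_tube below 0.04 m and linear speed of cork_tube below 0.01 m/s and angular speed of cork_tube below 0.2 rad/s); the robot touches nothing.
It fails at once if the tube is lifted off the ledge (height (world z) of cork_tube above 0.046 m).
It fails at once if the tube is tipped on end (angle between cork_tube's own x axis and vertical below 1.3 rad or angle between cork_tube's own x axis and vertical above 1.84 rad).
It fails at once if the dish is disturbed (distance of dish from where it was at the start of the episode above 0.015 m).
It fails at once if the hemostat is disturbed (distance of hemostat from where it was at the start of the episode above 0.015 m).
It also fails if it takes over 64 s, if anything falls off the work surface, if the arm or the gripper's body presses on something with over 40 N, if the wrist force passes 120 N, or if a joint passes its speed limit or range.

ROBOT

A 6-joint arm with a two-finger parallel gripper is mounted at the origin on the work surface. World frame = base frame: x ahead of the robot, y to its left, z up, the work surface at z = 0. Lengths are in m, angles in rad, forces in N, time in s.
With the tool pointing down it reaches from about 0.225 to 0.875 m from the base axis. Payload 3.4 kg.
Tool frame: the origin (TCP) lies at the very end of the fingers, on their centre line; the grasp point (between the pads) lies 19 mm behind it; z points along the fingers, y is the direction in which the jaws open and shut (so a half turn about z gives the same grasp; the last joint's range is limited). The gripper opens to 85 mm and grips with 20 to 120 N. Pads are 22 mm wide; open, the fingers measure 114 mm over their backs; the gripper's body (76 mm by 85 mm) begins 54 mm behind the grasp point. The pads swing forward as they close: fully open they stand 13 mm farther back than shut.
Start: joints at [-1.323, 0.276, 1.505, -0, 1.361, -0.121], TCP at [0.207, -0.536, 0.231] pointing down, gripper open.
Joint ranges: [-2.89, 2.89], [-0.75, 2.08], [0.22, 2.7], [-1.18, 4.32], [0.11, 2.71], [-2.7, 2.7]. Speed limits (rad/s): [2.57, 2.57, 3.14, 3.14, 3.14, 3.14].

INTERFACE

Orientations are given as a unit quaternion [w, x, y, z].
In Python, from rig import get_state, get_image, calibration, sign_off gives the robot as it stands. The module is installed in compiled form; this text tells all that it offers.
- The arm moves only by the tool drive_tool, never from a script. Its argument "targets" is one flat list of numbers, 7 for each row, row after row: the turn, a rotation vector about the tool's x, y, z in degrees, then the shift along the tool's x, y, z in mm, then the opening, from 0 (shut) to 1 (fully open). In form: [wx, wy, wz, tx, ty, tz, fingers, wx, wy, wz, tx, ty, tz, fingers, ...]. A call has 1 to 12 rows; each row shifts and turns the commanded pose from where the row before left it, along the tool's axes as they then stand; what a row does not reach is not made up. A row lasts 1/8 s, in which the tool goes at most 62.5 mm and 10.7 degrees, less where a joint would pass 70% of its speed; a pose out of reach is approached as far as the arm can. A call is refused whole if a number of a shift passes 62.5 or a number of a turn 10.7, either way. A call with a gripper value outside its range is refused whole. The fingers move at their own pace and stop on an object; "grip_force" is the grip in N (left out, the last holds). Time passes only in rows, so rows that do not move let the fingers close. It gives the time, the measured TCP pose, the force and the opening at its end, in the units of the state.
- get_state(): the state, without advancing time (a new reading comes with each control period).
- get_image(name): name is "scene" or "top" or "wrist"; returns the picture (480x640x3 uint8, red, green, blue); there is no depth.
- calibration(name): a dict with "mtx" (3x3 intrinsics, pixels), "world_to_cam" (4x4, takes a point from world to camera coordinates); the wrist camera has in their place "hand_eye" (4x4, takes a point from camera to tool coordinates, whose origin is the TCP and whose axes are the flange's). Camera axes: x right, y down, z forward; pixel columns grow to the right and rows downward; lengths in m; the calibration is good to about 2 mm. A picture is of the moment at which its call begins: read the wrist's pose just before it. calibration takes no time and is no camera call.
- sign_off(): hands the job in, once; it reports no verdict.
The state is a dict: "clock": time; "qpos": joint angles; "qd": joint speeds; "effort": joint torques, N m; "position": TCP position; "ee_rot": TCP orientation; "contact_force": force on the tool from outside, world axes, zero at the start; "moment": the same for the moment, N m; "width": finger opening in m.
Only numpy, scipy, OpenCV 4.12 (cv2) and the standard library are available. Lean on these libraries where they do the work, as an engineer would, in place of code of your own. Each camera call takes 0.05 s, during which the arm holds its last target.

## Working session

There is one attempt and no reset: what is moved stays moved. The work goes in short steps, Python scripts to look and compute and a tool call to move; the robot and the scene stay as the last step left them, time stands still between calls to the robot, and variables do not carry over. Pictures are saved under pics/ and viewed, and the job is handed in when it is done.

Besides the shell and the picture viewer there is one more tool, called after "Call:" by a JSON object that holds its "method" and its "body", one argument or row to a line. drive_tool: Moves the arm, as the interface text tells. Its arguments: {"type":"object","properties":{"targets":{"type":"array"},"grip_force":{"type":"number"}},"required":["targets"]}

```bash
mkdir -p pics
python3 - <<'E'
from rig import *
import cv2
s=get_state();print(s)
for n in("scene","top"):
    im=get_image(n);cv2.imwrite(f"pics/{n}0.png",im[:,:,::-1]);c=calibration(n);print(n,c["mtx"],c["world_to_cam"])
print(calibration("wrist"))
E
```

```text
{'clock': 0.0, 'qpos': array([-1.32298617e+00,  2.76575823e-01,  1.50618844e+00, -1.99673976e-05,
        1.36068761e+00, -1.20968689e-01]), 'qd': array([-0.00175814,  0.00063591,  0.0013304 ,  0.00048331, -0.00016597,
        0.00050341]), 'effort': array([ 3.92644142e-04, -4.16775441e+01, -2.45806861e+01, -3.31304191e-04,
        1.08830718e-02, -5.76579467e-06]), 'position': array([ 0.20714202, -0.53579778,  0.23042861]), 'ee_rot': array([-9.27123704e-04,  9.83047573e-01,  1.83348316e-01, -6.86596899e-05]), 'contact_force': array([ 0.22053691, -0.82308375, -0.72330169]), 'moment': array([0.05833841, 0.01347053, 0.03228344]), 'width': 0.08511594189241865}
scene [[614.753751     0.         325.69350707]
 [  0.         614.753751   249.6313421 ]
 [  0.           0.           1.        ]] [[-0.7061988   0.70790951  0.01214009  0.32786843]
 [ 0.56347801  0.5723331  -0.5957578  -0.2227333 ]
 [-0.42869078 -0.41388277 -0.80307239  1.66294245]
 [ 0.          0.          0.          1.        ]]
top [[513.34628066   0.         312.88515156]
 [  0.         513.34628066 237.95775781]
 [  0.           0.           1.        ]] [[-0.00554428 -0.99985257 -0.01625137  0.00360893]
 [-0.99758958  0.00665439 -0.06907066  0.46880921]
 [ 0.06916862  0.01582925 -0.99747939  1.10111449]
 [ 0.          0.          0.          1.        ]]
{'mtx': array([[411.47805133,   0.        , 311.92621266],
       [  0.        , 411.47805133, 234.92683361],
       [  0.        ,   0.        ,   1.        ]]), 'hand_eye': array([[-1.52437451e-03, -9.51065187e-01, -3.08986548e-01,
         7.86653737e-02],
       [ 9.99998829e-01, -1.49135967e-03, -3.43032603e-04,
         1.13291100e-03],
       [-1.34563710e-04, -3.08986709e-01,  9.51066347e-01,
        -1.42673506e-01],
       [ 0.00000000e+00,  0.00000000e+00,  0.00000000e+00,
         1.00000000e+00]])}
```

View pics/top0.png

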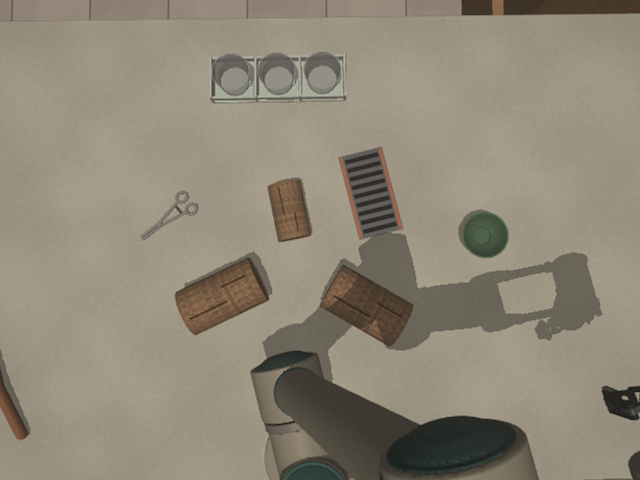

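View pics/scene0.png

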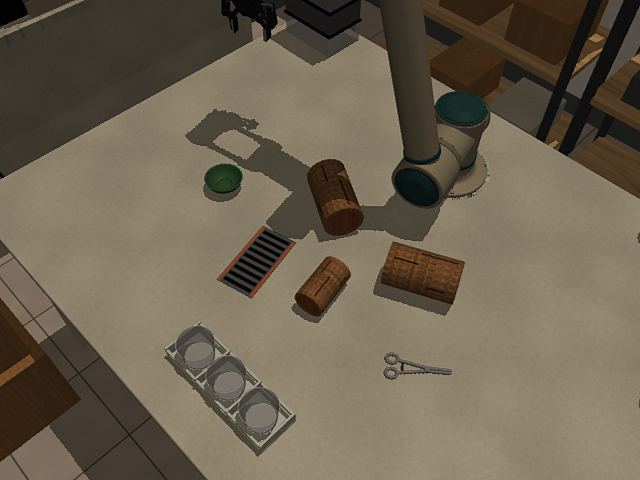

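The top view shows the small tube at about (289,210), the mat at (371,192), the dish at (484,233) and the hemostat at (170,215). The two larger tubes, at (222,295) and (367,303), are the look-alikes. Next I measure the tube and the mat.

```bash
cat > h.py <<'E'
import numpy as np,cv2
from rig import *
def ray(n,px):
    c=calibration(n);T=c["world_to_cam"];R=T[:3,:3];o=-R.T@T[:3,3]
    d=R.T@np.linalg.solve(c["mtx"],np.array([px[0],px[1],1.]));return o,d
def onz(n,px,z):
    o,d=ray(n,px);return o+d*(z-o[2])/d[2]
def proj(n,p):
    c=calibration(n);q=c["mtx"]@(c["world_to_cam"]@np.r_[p,1])[:3];return q[:2]/q[2]
def tube(im,n,box):
    x0,y0,x1,y1=box
    hsv=cv2.cvtColor(im,cv2.COLOR_RGB2HSV)
    m=((hsv[...,0]<22)&(hsv[...,1]>75)).astype(np.uint8)*255
    k=np.zeros_like(m);k[y0:y1,x0:x1]=m[y0:y1,x0:x1]
    k=cv2.morphologyEx(k,cv2.MORPH_CLOSE,np.ones((7,7)));k=cv2.morphologyEx(k,cv2.MORPH_OPEN,np.ones((5,5)))
    cs,_=cv2.findContours(k,0,2);c=max(cs,key=cv2.contourArea);return c
def axis(n,c):
    """tube axis: min-area rect; map long axis points to plane z=.036"""
    r=cv2.minAreaRect(c);b=cv2.boxPoints(r)
    e=[b[(i+1)%4]-b[i] for i in range(4)]
    i=0 if np.linalg.norm(e[0])<np.linalg.norm(e[1]) else 1
    a=(b[i]+b[(i+1)%4])/2;d=(b[(i+2)%4]+b[(i+3)%4])/2
    return r,a,d
E
python3 - <<'E'
from h import *
im=cv2.imread("pics/top0.png")[:,:,::-1].copy()
c=tube(im,"top",(255,160,325,255))
r,a,d=axis("top",c);print(r)
A,D=onz("top",a,.036),onz("top",d,.036);print("tube ends",A,D,"len",np.linalg.norm(A-D),"mid",(A+D)/2)
v=A-D;print("ang",np.degrees(np.arctan2(v[1],v[0])))
b=cv2.boxPoints(r);P=[onz("top",p,.036) for p in b];print("sides",[round(np.linalg.norm(P[i]-P[i-1]),3) for i in range(4)])
# mat: copper strips+dark
hsv=cv2.cvtColor(im,cv2.COLOR_RGB2HSV);cop=((hsv[...,0]<15)&(hsv[...,1]>85)&(hsv[...,2]>110)).astype(np.uint8)
k=np.zeros_like(cop);k[140:245,330:410]=cop[140:245,330:410]
cs,_=cv2.findContours(k,0,2);cs=[q for q in cs if cv2.contourArea(q)>10];print(len(cs),[cv2.contourArea(q) for q in cs])
al=np.vstack(cs);r=cv2.minAreaRect(al);b=cv2.boxPoints(r);P=np.array([onz("top",p,0) for p in b]);print(P,[round(np.linalg.norm(P[i]-P[i-1]),3) for i in range(4)],"mid",P.mean(0))
e=max([P[1]-P[0],P[2]-P[1]],key=np.linalg.norm);print("ang",np.degrees(np.arctan2(e[1],e[0])))
# check with scene
s=cv2.imread("pics/scene0.png")[:,:,::-1].copy()
c2=tube(s,"scene",(285,248,355,325));
vis=s.copy();cv2.drawContours(vis,[c2],-1,(0,255,0),1)
for p in [A,D,(A+D)/2]: cv2.circle(vis,tuple(int(q) for q in proj("scene",p)),3,(255,0,0),-1)
for p in P: cv2.circle(vis,tuple(int(q) for q in proj("scene",p)),3,(0,0,255),-1)
v2=im.copy();cv2.drawContours(v2,[c],-1,(0,255,0),1);cv2.drawContours(v2,[np.intp(b)],-1,(0,0,255),1)
cv2.imwrite("pics/chk.png",np.hstack([cv2.resize(vis[200:350,200:400],(400,300)),cv2.resize(v2[130:280,230:430],(400,300))])[:,:,::-1])
for n,p in(("dish",(484,233)),("hemo",(170,215)),("big1",(222,295)),("big2",(367,303))):print(n,onz("top",p,.02 if n=="dish" else .05 if "big" in n else 0))
E
```

```text
((288.8461608886719, 209.73077392578125), (59.423187255859375, 32.75139236450195), 78.69007110595703)
tube ends [0.59189116 0.06416517 0.036     ] [0.46576615 0.03940286 0.036     ] len 0.12853283819884387 mid [0.52882865 0.05178401 0.036     ]
ang 11.107681281441392
sides [np.float64(0.129), np.float64(0.071), np.float64(0.129), np.float64(0.07)]
2 [191.0, 196.0]
[[ 0.64922996 -0.05745359  0.        ]
 [ 0.67310658 -0.15261112  0.        ]
 [ 0.49179118 -0.19568493  0.        ]
 [ 0.46821293 -0.10162055  0.        ]] [np.float64(0.186), np.float64(0.098), np.float64(0.186), np.float64(0.097)] mid [ 0.57058516 -0.12684255  0.        ]
ang -166.6363708332114
dish [ 0.47682642 -0.36884879  0.02      ]
hemo [0.52327951 0.31871833 0.        ]
big1 [0.34764844 0.19180839 0.05      ]
big2 [ 0.32954612 -0.11208055  0.05      ]
```

View pics/chk.png

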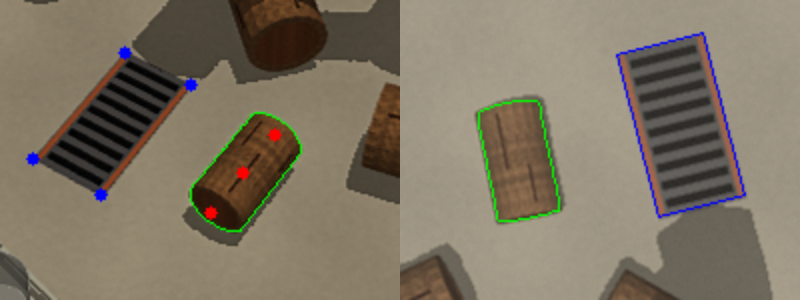

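Call:
{"method": "drive_tool", "body": {
  "targets": [0, 0, -10.1, 0, 0, 0, 0.5, 0, 0, -10.1, 0, 0, 0, 0.5, 0, 0, -10.1, 0, 0, 0, 0.5, 0, 0, -10.1, 0, 0, 0, 0.5, 0, 0, -10.1, 0, 0, 0, 0.5, 0, 0, -10.1, 0, 0, 0, 0.5, 0, 0, -10.1, 0, 0, 0, 0.5, 0, 0, -10.3, 0, 0, 0, 0.5],
  "grip_force": 20
}}

```text
clock: 1.1
position: [0.2072, -0.536, 0.2308]
ee_rot: [-0.0, 0.626, 0.78, 0.0]
contact_force: [0.3, -0.4, 0.1]
width: 0.0426
```

Call:
{"method": "drive_tool", "body": {
  "targets": [0, 0, 0, 43, 36.5, 5, 0.5, 0, 0, 0, 43, 36.5, 5, 0.5, 0, 0, 0, 43, 36.5, 5, 0.5, 0, 0, 0, 43, 36.5, 5, 0.5, 0, 0, 0, 43, 36.5, 5, 0.5, 0, 0, 0, 43, 36.5, 5, 0.5, 0, 0, 0, 43, 36.5, 5, 0.5, 0, 0, 0, 43, 36.5, 5, 0.5, 0, 0, 0, 43, 36.5, 10, 0.5, 0, 0, 0, 43, 36.5, 10, 0.5, 0, 0, 0, 43, 36.5, 10, 0.5, 0, 0, 0, 43, 36.5, 20, 0.5]
}}

```text
clock: 2.6
position: [0.5283, 0.0619, 0.1413]
ee_rot: [0.001, 0.628, 0.778, 0.0]
contact_force: [0.8, -1.0, 0.6]
width: 0.0428
```

```bash
cat > st.py <<'E'
from h import *
from scipy.spatial.transform import Rotation as R
def st():
    s=get_state();q=s["ee_rot"];M=R.from_quat([q[1],q[2],q[3],q[0]]).as_matrix()
    print("t",round(s["clock"],2),"p",s["position"].round(4),"xang",np.degrees(np.arctan2(M[1,0],M[0,0])).round(1),"zax",M[:,2].round(3),"F",s["contact_force"].round(1),"w",round(s["width"],4));return s,M
E
python3 - <<'E'
from st import *
st()
for n in("scene","wrist"):
    cv2.imwrite(f"pics/{n}1.png",get_image(n)[:,:,::-1])
a=cv2.imread("pics/scene1.png");b=cv2.imread("pics/wrist1.png")
cv2.imwrite("pics/c1.png",np.hstack([cv2.resize(a[130:430,130:530],(400,300)),cv2.resize(b,(400,300))]))
E
```

```text
t 2.6 p [0.5283 0.0619 0.1413] xang 102.2 zax [ 0.002 -0.    -1.   ] F [ 0.8 -1.   0.6] w 0.0428
```

View pics/c1.png

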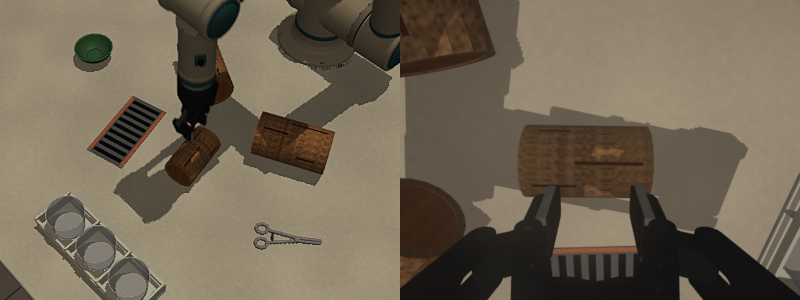

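```bash
cat >> st.py <<'E'
def wray(s,M,px):
    c=calibration("wrist");H=c["hand_eye"];d=np.linalg.solve(c["mtx"],np.array([px[0],px[1],1.]))
    return s["position"]+M@H[:3,3], M@H[:3,:3]@d
def won(s,M,px,z):
    o,d=wray(s,M,px);return o+d*(z-o[2])/d[2]
U=np.array([np.cos(np.radians(13.36)),np.sin(np.radians(13.36))]);V=np.array([-U[1],U[0]]);C=np.array([.5706,-.1268])
def rel(p): return np.array([(p[:2]-C)@U,(p[:2]-C)@V]).round(4)
E
python3 - <<'E'
from st import *
s,M=st()
im=cv2.imread("pics/wrist1.png")[:,:,::-1].copy()
c=tube(im,"wrist",(165,180,430,318));r,a,d=axis("wrist",c);print(r)
x,y,w,h=cv2.boundingRect(c);print(x,y,w,h)
A,D=won(s,M,a,.036),won(s,M,d,.036);print(A,D,np.linalg.norm(A-D),(A+D)/2,rel((A+D)/2),np.degrees(np.arctan2(*(A-D)[1::-1])))
E
```

```text
t 2.7 p [0.5278 0.0647 0.1389] xang 102.4 zax [-0.002  0.002 -1.   ] F [-0.7 -1.2 -0.5] w 0.0427
((296.6796569824219, 258.0806884765625), (219.08815002441406, 115.81038665771484), 0.9877604246139526)
187 199 220 118
[0.45269569 0.03209304 0.036     ] [0.59002533 0.05954564 0.036     ] 0.14004669226817504 [0.52136051 0.04581934 0.036     ] [-0.008   0.1793] -168.69541692590326
```

Call:
{"method": "drive_tool", "body": {
  "targets": [0, 0, 0, -5, 0, 20, 0.5, 0, 0, 0, 0, 0, 20, 0.5, 0, 0, 0, 0, 0, 20, 0.5, 0, 0, 0, 0, 0, 5, 0.5, 0, 0, 0, 0, 0, 0, 0.5, 0, 0, 0, 0, 0, 0, 0.5]
}}

```text
clock: 3.45
position: [0.5287, 0.055, 0.0771]
ee_rot: [0.001, 0.629, 0.778, 0.0]
contact_force: [-0.7, 0.3, 0.1]
width: 0.0427
```

Call:
{"method": "drive_tool", "body": {
  "targets": [0, 0, 0, 0, 0, 2, 0.5, 0, 0, 0, 0, 0, 0, 0.5]
}}

```text
clock: 3.7
position: [0.5282, 0.0553, 0.0745]
ee_rot: [0.0, 0.628, 0.778, 0.0]
contact_force: [-0.6, -0.0, 0.2]
width: 0.0426
```

Call:
{"method": "drive_tool", "body": {
  "targets": [0, 0, 0, 0, 0, 2, 0.5, 0, 0, 0, 0, 0, 0, 0.5]
}}

```text
clock: 3.95
position: [0.528, 0.0553, 0.0721]
ee_rot: [-0.0, 0.628, 0.778, -0.0]
contact_force: [0.1, -0.1, -0.0]
width: 0.0426
```

Call:
{"method": "drive_tool", "body": {
  "targets": [0, 0, 0, 3, 0, 2, 0.5, 0, 0, 0, 0, 0, 0, 0.5]
}}

```text
clock: 4.2
position: [0.5275, 0.0584, 0.0702]
ee_rot: [0.0, 0.628, 0.778, -0.0]
contact_force: [0.4, -0.1, -0.5]
width: 0.0428
```

Call:
{"method": "drive_tool", "body": {
  "targets": [0, 0, 0, 0, 0, 2, 0.5, 0, 0, 0, 0, 0, 0, 0.5]
}}

```text
clock: 4.45
position: [0.5277, 0.058, 0.07]
ee_rot: [0.001, 0.628, 0.778, 0.0]
contact_force: [-2.8, -0.3, 12.1]
width: 0.0427
```

Call:
{"method": "drive_tool", "body": {
  "targets": [0, 0, 0, -6, 0, 0, 0.5, 0, 0, 0, -6, 0, 0, 0.5, 0, 0, 0, -6, 0, 0, 0.5]
}}

```text
clock: 4.82
position: [0.5312, 0.0403, 0.07]
ee_rot: [0.0, 0.628, 0.778, -0.0]
contact_force: [-3.2, -0.0, 12.6]
width: 0.0426
```

Call:
{"method": "drive_tool", "body": {
  "targets": [0, 0, 0, -6, 0, 0, 0.5, 0, 0, 0, -6, 0, 0, 0.5, 0, 0, 0, -6, 0, 0, 0.5]
}}

```text
clock: 5.2
position: [0.5348, 0.0225, 0.0695]
ee_rot: [0.0, 0.628, 0.778, -0.0]
contact_force: [-2.3, -1.1, 7.1]
width: 0.0427
```

Run:
```python
from st import *
st()
for n in("scene","wrist"):
    cv2.imwrite(f"pics/{n}2.png",get_image(n)[:,:,::-1])
a=cv2.imread("pics/scene2.png");b=cv2.imread("pics/wrist2.png")
cv2.imwrite("pics/c2.png",np.hstack([cv2.resize(a[180:330,220:420],(400,300)),cv2.resize(b,(400,300))]))
```

```text
t 5.2 p [0.5348 0.0225 0.0695] xang 102.2 zax [ 0.    -0.001 -1.   ] F [-2.3 -1.1  7.1] w 0.0427
```

View pics/c2.png

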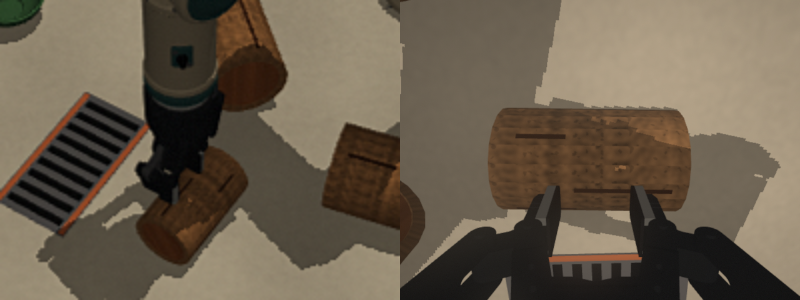

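Call:
{"method": "drive_tool", "body": {
  "targets": [0, 0, 0, -6, 0, 0.3, 0.5, 0, 0, 0, -6, 0, 0.7, 0.5, 0, 0, 0, -1, 0, -12, 0.5, 0, 0, 0, 14, 0, 0, 0.5, 0, 0, 0, 14, 0, 0, 0.5, 0, 0, 0, 0, 0, 0, 0.5]
}}

```text
clock: 6.05
position: [0.531, 0.0393, 0.079]
ee_rot: [-0.0, 0.628, 0.779, -0.0]
contact_force: [0.4, -1.0, 0.1]
width: 0.0426
```

```bash
cat > m.py <<'E'
import sys
from st import *
i=sys.argv[1]
s,M=st()
b=get_image("wrist");a=get_image("scene")
cv2.imwrite(f"pics/w{i}.png",b[:,:,::-1])
hsv=cv2.cvtColor(b,cv2.COLOR_RGB2HSV)
m=((hsv[...,0]<22)&(hsv[...,1]>75)).astype(np.uint8)*255
m[:100]=0;m[360:]=0
m=cv2.morphologyEx(m,cv2.MORPH_OPEN,np.ones((5,5)))
# upper silhouette edge (far -> back side of tube)
cs,_=cv2.findContours(m,0,2)
cs=[c for c in cs if cv2.pointPolygonTest(c,(320.,240.),False)>=0 or cv2.contourArea(c)>8000]
c=max(cs,key=cv2.contourArea);x,y,w,h=cv2.boundingRect(c)
k=np.zeros_like(m);cv2.drawContours(k,[c],-1,255,-1)
cols=np.arange(x+int(.2*w),x+int(.8*w));top=np.array([np.argmax(k[:,q]>0) for q in cols])
f=np.polyfit(cols,top,1);r=top-np.polyval(f,cols);g=abs(r)<3;f=np.polyfit(cols[g],top[g],1)
# tangent plane through two silhouette pts: axis is R from plane, height R
P=[]
for q in(x+.2*w,x+.8*w):
    P.append(wray(s,M,(q,np.polyval(f,q))))
o=P[0][0];n=np.cross(P[0][1],P[1][1]);n/=np.linalg.norm(n)
if n[2]<0:n=-n   # outward up
l=np.cross(n,[0,0,1]);l/=np.linalg.norm(l)
# point on axis: n.(p-o)=-R, pz=R, nearest TCP
sides=[]
for sx in(x,x+w): pass
h2=n[:2]/np.linalg.norm(n[:2])
def ax(p): # shift p horizontally along h2 to axis line
    p=np.r_[p[:2],.036]; return p+np.r_[h2,0]*((-.036-n@(p-o))/(n@np.r_[h2,0]))
p=ax(s["position"]);xa=M[:,0]
row=np.polyval(f,x+w/2)+h/2
e=[ax(won(s,M,(q,row),.05)) for q in(x,x+w)]
mid=(e[0]+e[1])/2;mid=ax(mid)
print("bbox",x,y,w,h,"axis under tip",p.round(4),"axis ang",np.degrees(np.arctan2(l[1],l[0])).round(2),"mid",mid.round(4),"rel",rel(mid),"tip-axis along toolx mm",(1e3*((s["position"]-p)@xa)).round(1),"len",np.linalg.norm(e[0]-e[1]).round(3))
cv2.drawContours(b,[c],-1,(0,255,0),2)
cv2.imwrite(f"pics/m{i}.png",np.hstack([cv2.resize(a[180:330,190:390],(400,300)),cv2.resize(b,(400,300))])[:,:,::-1])
E
python3 m.py 3
```

```text
t 6.05 p [0.531  0.0393 0.079 ] xang 102.3 zax [-0.001  0.    -1.   ] F [ 0.4 -1.   0.1] w 0.0426
bbox 157 220 294 140 axis under tip [0.519 0.1   0.036] axis ang -168.8 mid [0.515  0.0992 0.036 ] rel [-0.0019  0.2327] tip-axis along toolx mm -61.8 len 0.135
```

View pics/m3.png

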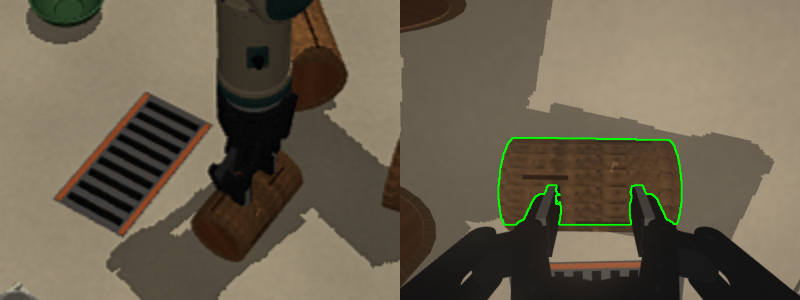

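```bash
sed -i 's/^if n\[2\]<0:n=-n.*/if n@M[:,0]<0:n=-n/; s/^s,M=st()/s,M=st() if len(sys.argv)<3 else (None,None)/' m.py; python3 m.py 3b
```

```text
t 6.15 p [0.5316 0.0383 0.079 ] xang 102.2 zax [-0. -0. -1.] F [0.7 0.2 0.2] w 0.0432
bbox 156 217 294 143 axis under tip [0.534  0.0265 0.036 ] axis ang 11.25 mid [0.5295 0.0256 0.036 ] rel [-0.0048  0.1578] tip-axis along toolx mm 12.0 len 0.135
```

Call:
{"method": "drive_tool", "body": {
  "targets": [0, 0, 0, 0, 0, 11, 0.5, 0, 0, 0, 0, 0, 0, 0.5, 0, 0, 0, -8, 0, 0, 0.5, 0, 0, 0, -8, 0, 0, 0.5, 0, 0, 0, -8, 0, 0, 0.5, 0, 0, 0, -8, 0, 0, 0.5, 0, 0, 0, -8, 0, 0, 0.5, 0, 0, 0, -8, 0, 0.5, 0.5, 0, 0, 0, -1, 0, -12, 0.5, 0, 0, 0, 13, 0, 0, 0.5, 0, 0, 0, 13, 0, 0.5, 0.5, 0, 0, 0, 0, 0, 0, 0.5]
}}

```text
clock: 7.75
position: [0.5357, 0.0168, 0.0787]
ee_rot: [-0.001, 0.628, 0.779, -0.0]
contact_force: [0.1, -0.4, -0.6]
width: 0.0426
```

```bash
python3 m.py 4
```

```text
t 7.75 p [0.5357 0.0168 0.0787] xang 102.3 zax [-0.002  0.    -1.   ] F [ 0.1 -0.4 -0.6] w 0.0426
bbox 157 225 293 135 axis under tip [0.5388 0.0012 0.036 ] axis ang 11.28 mid [5.345e-01 3.000e-04 3.600e-02] rel [-0.0058  0.132 ] tip-axis along toolx mm 15.9 len 0.135
```

View pics/m4.png

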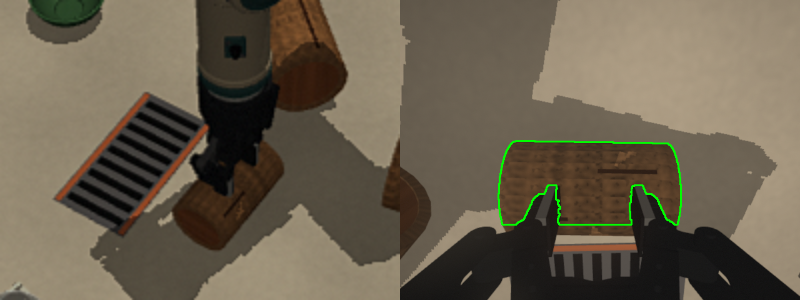

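Call:
{"method": "drive_tool", "body": {
  "targets": [0, 0, 0, -5, 0, 11, 0.5, 0, 0, 0, 0, 0, 0, 0.5, 0, 0, -0.4, -8, 0, 0, 0.5, 0, 0, -0.4, -8, 0, 0, 0.5, 0, 0, -0.4, -8, 0, 0, 0.5, 0, 0, -0.4, -8, 0, 0, 0.5, 0, 0, -0.4, -8, 0, 0, 0.5, 0, 0, 0, -8, 0, 0.5, 0.5, 0, 0, 0, -1, 0, -12, 0.5, 0, 0, 0, 11, 0, 0, 0.5, 0, 0, 0, 11, 0, 0.5, 0.5, 0, 0, 0, 0, 0, 0, 0.5]
}}

```text
clock: 9.35
position: [0.5426, -0.0147, 0.0788]
ee_rot: [-0.001, 0.614, 0.789, -0.0]
contact_force: [-0.7, 0.2, -0.9]
width: 0.0431
```

```bash
python3 m.py 5
```

```text
t 9.35 p [ 0.5426 -0.0147  0.0788] xang 104.2 zax [-0.001  0.    -1.   ] F [-0.7  0.2 -0.9] w 0.0431
bbox 154 209 307 151 axis under tip [ 0.5445 -0.0242  0.036 ] axis ang 11.07 mid [ 0.542  -0.0247  0.036 ] rel [-0.0042  0.106 ] tip-axis along toolx mm 9.7 len 0.14
```

View pics/m5.png

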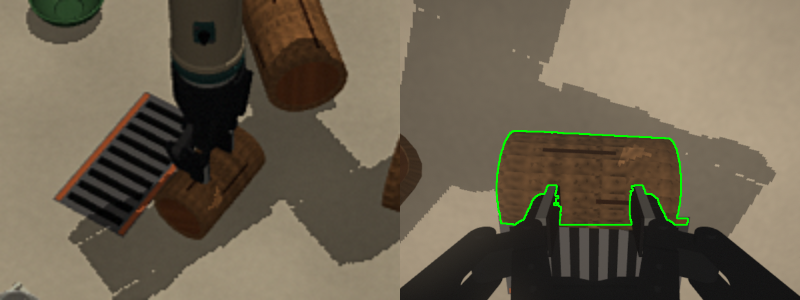

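Call:
{"method": "drive_tool", "body": {
  "targets": [0, 0, 0, 1, 0, 11, 0.5, 0, 0, 0, 0, 0, 0, 0.5, 0, 0, 0, -8, 0, 0, 0.5, 0, 0, 0, -8, 0, 0, 0.5, 0, 0, 0, -8, 0, 0, 0.5, 0, 0, 0, -8, 0, 0, 0.5, 0, 0, 0, -8, 0, 0, 0.5, 0, 0, 0, -8, 0, 0.5, 0.5, 0, 0, 0, -1, 0, -12, 0.5, 0, 0, 0, 12, 0, 0, 0.5, 0, 0, 0, 12, 0, 0.5, 0.5, 0, 0, 0, 0, 0, 0, 0.5]
}}

```text
clock: 10.95
position: [0.5484, -0.0377, 0.0787]
ee_rot: [-0.001, 0.614, 0.789, -0.0]
contact_force: [1.0, -0.2, -0.5]
width: 0.0429
```

```bash
python3 m.py 6
```

```text
t 10.95 p [ 0.5484 -0.0377  0.0787] xang 104.2 zax [-0.002  0.001 -1.   ] F [ 1.  -0.2 -0.5] w 0.0429
bbox 152 214 313 146 axis under tip [ 0.5508 -0.0498  0.036 ] axis ang 11.36 mid [ 0.5489 -0.0502  0.036 ] rel [-0.0034  0.0796] tip-axis along toolx mm 12.3 len 0.144
```

View pics/m6.png

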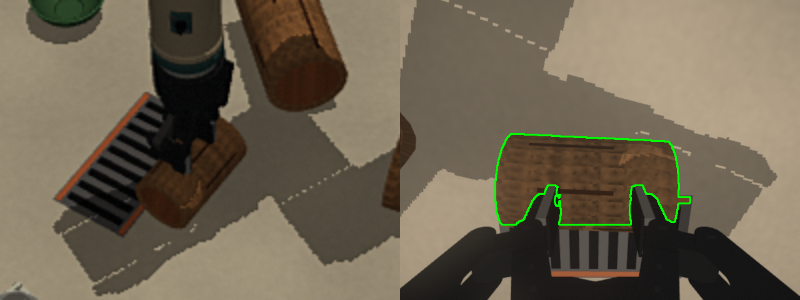

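Call:
{"method": "drive_tool", "body": {
  "targets": [0, 0, 0, -1, 0, 11, 0.5, 0, 0, 0, 0, 0, 0, 0.5, 0, 0, 0, -8, 0, 0, 0.5, 0, 0, 0, -8, 0, 0, 0.5, 0, 0, 0, -8, 0, 0, 0.5, 0, 0, 0, -8, 0, 0, 0.5, 0, 0, 0, -8, 0, 0, 0.5, 0, 0, 0, -8, 0, 0.5, 0.5, 0, 0, 0, -1, 0, -12, 0.5, 0, 0, 0, 12, 0, 0, 0.5, 0, 0, 0, 12, 0, 0.5, 0.5, 0, 0, 0, 0, 0, 0, 0.5]
}}

```text
clock: 12.55
position: [0.5548, -0.0629, 0.0787]
ee_rot: [-0.001, 0.614, 0.789, -0.0]
contact_force: [0.2, 0.1, 0.3]
width: 0.0427
```

```bash
python3 m.py 7
```

```text
t 12.55 p [ 0.5548 -0.0629  0.0787] xang 104.2 zax [-0.002  0.001 -1.   ] F [0.2 0.1 0.3] w 0.0427
bbox 149 214 321 146 axis under tip [ 0.5572 -0.075   0.036 ] axis ang 11.39 mid [ 0.5557 -0.0753  0.036 ] rel [-0.0026  0.0536] tip-axis along toolx mm 12.3 len 0.147
```

View pics/m7.png

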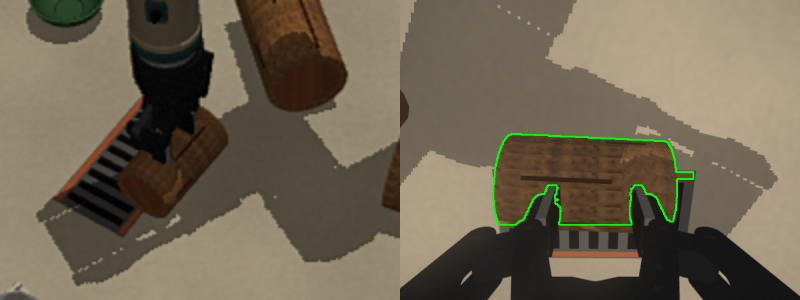

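Call:
{"method": "drive_tool", "body": {
  "targets": [0, 0, 0, -1, 0, 11, 0.5, 0, 0, 0, 0, 0, 0, 0.5, 0, 0, 0, -8, 0, 0, 0.5, 0, 0, 0, -8, 0, 0, 0.5, 0, 0, 0, -8, 0, 0, 0.5, 0, 0, 0, -8, 0, 0, 0.5, 0, 0, 0, -8, 0, 0, 0.5, 0, 0, 0, -8, 0, 0.5, 0.5, 0, 0, 0, -1, 0, -12, 0.5, 0, 0, 0, 12, 0, 0, 0.5, 0, 0, 0, 12, 0, 0.5, 0.5, 0, 0, 0, 0, 0, 0, 0.5]
}}

```text
clock: 14.15
position: [0.5611, -0.088, 0.0787]
ee_rot: [-0.001, 0.614, 0.789, -0.0]
contact_force: [0.1, 1.2, -0.6]
width: 0.0426
```

```bash
python3 m.py 8
```

```text
t 14.15 p [ 0.5611 -0.088   0.0787] xang 104.2 zax [-0.002  0.001 -1.   ] F [ 0.1  1.2 -0.6] w 0.0426
bbox 145 214 331 146 axis under tip [ 0.5636 -0.1003  0.036 ] axis ang 11.43 mid [ 0.5626 -0.1005  0.036 ] rel [-0.0018  0.0274] tip-axis along toolx mm 12.5 len 0.152
```

View pics/m8.png

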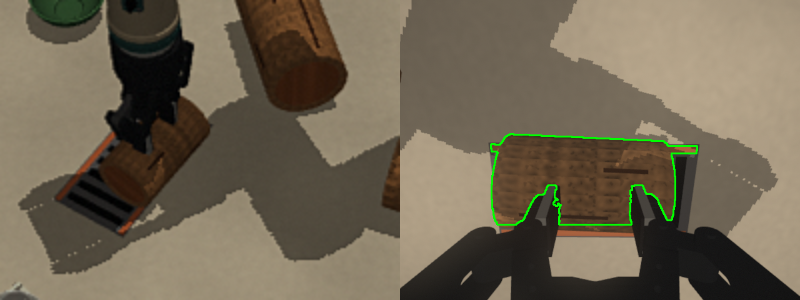

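Call:
{"method": "drive_tool", "body": {
  "targets": [0, 0, 0, -1, 0, 11, 0.5, 0, 0, 0, 0, 0, 0, 0.5, 0, 0, 0, -8, 0, 0, 0.5, 0, 0, 0, -8, 0, 0, 0.5, 0, 0, 0, -8, 0, 0, 0.5, 0, 0, 0, -8, 0, 0, 0.5, 0, 0, 0, -8, 0, 0, 0.5, 0, 0, 0, -9, 0, 0.5, 0.5, 0, 0, 0, -1, 0, -12, 0.5, 0, 0, 0, 0, 0, -40, 0.5, 0, 0, 0, 20, 0, -50, 0.5, 0, 0, 0, 0, 0, -30, 0.5]
}}

```text
clock: 15.75
position: [0.5702, -0.1188, 0.2022]
ee_rot: [0.001, 0.614, 0.789, 0.001]
contact_force: [0.7, -0.6, 0.7]
width: 0.0429
```

Call:
{"method": "drive_tool", "body": {
  "targets": [0, 0, 0, 40, -30, 0, 0.5, 0, 0, 0, 45, -30, 0, 0.5, 0, 0, 0, 45, -30, 0, 0.5, 0, 0, 0, 45, -30, 0, 0.5, 0, 0, 0, 40, -30, 0, 0.5, 0, 0, 0, 30, -30, 0, 0.5, 0, 0, 0, 0, 0, 0, 0.5]
}}

```text
clock: 16.62
position: [0.3323, 0.0751, 0.1996]
ee_rot: [-0.001, 0.614, 0.79, -0.0]
contact_force: [-0.1, 0.4, -0.6]
width: 0.043
```

Run:
```python
from st import *
st()
t=get_image("top");a=get_image("scene")
cv2.imwrite("pics/top9.png",t[:,:,::-1]);cv2.imwrite("pics/scene9.png",a[:,:,::-1])
cv2.imwrite("pics/c9.png",np.hstack([cv2.resize(t[120:270,280:480],(400,300)),cv2.resize(a[180:330,150:350],(400,300))])[:,:,::-1])
```

```text
t 16.62 p [0.3323 0.0751 0.1996] xang 104.3 zax [-0.001  0.001 -1.   ] F [-0.1  0.4 -0.6] w 0.043
```

View pics/c9.png

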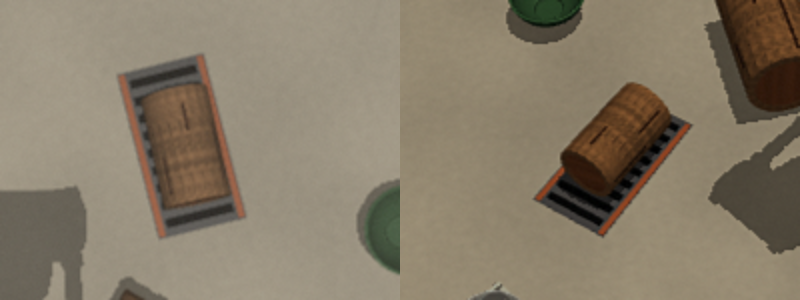

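View pics/top9.png

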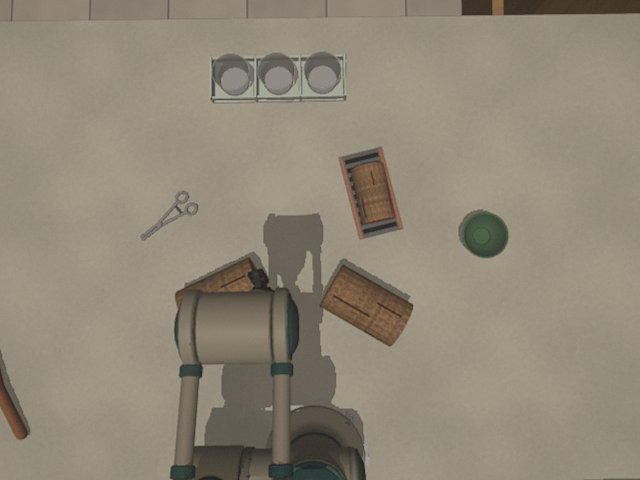

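Run:
```python
from st import *
im=cv2.imread("pics/top9.png")[:,:,::-1].copy()
hsv=cv2.cvtColor(im,cv2.COLOR_RGB2HSV)
m=((hsv[...,0]<22)&(hsv[...,1]>75)).astype(np.uint8)*255
# keep only strip interior: polygon from mat 10 mm inside each long edge projected at z=0
poly=[]
for sx,sy in((-.12,-.041),(.12,-.041),(.12,.041),(-.12,.041)):
    p=C+sx*U+sy*V;poly.append(proj("top",np.r_[p,0]))
k=np.zeros_like(m);cv2.fillPoly(k,[np.intp(np.round(poly))],255);m&=k
m=cv2.morphologyEx(m,cv2.MORPH_OPEN,np.ones((5,5)));m=cv2.morphologyEx(m,cv2.MORPH_CLOSE,np.ones((7,7)))
cs,_=cv2.findContours(m,0,2);c=max(cs,key=cv2.contourArea);r,a,d=axis("top",c);print(r)
A,D=onz("top",a,.036),onz("top",d,.036);v=A-D;b=cv2.boxPoints(r);P=[onz("top",p,.036) for p in b];print("sides",[round(np.linalg.norm(P[i]-P[i-1]),3) for i in range(4)])
print(rel((A+D)/2),np.degrees(np.arctan2(v[1],v[0])))
cv2.drawContours(im,[c],-1,(0,255,0),1);cv2.imwrite("pics/k9.png",cv2.resize(im[140:250,320:430],(550,550),interpolation=0)[:,:,::-1])
```

```text
((372.68780517578125, 192.28704833984375), (59.65196228027344, 34.67995071411133), 77.6609115600586)
sides [np.float64(0.129), np.float64(0.075), np.float64(0.129), np.float64(0.074)]
[-0.0057 -0.0004] 11.451637397703823
```

View pics/k9.png

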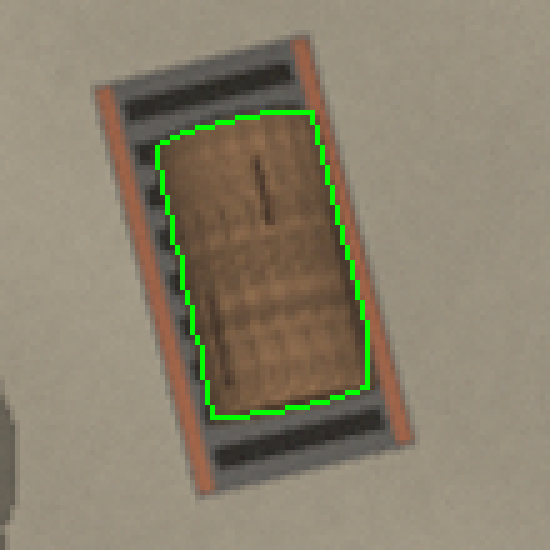

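```bash
python3 -c "
from st import *
st();print(sign_off())"
```

```text
t 16.73 p [0.3358 0.0739 0.2001] xang 104.2 zax [ 0.002 -0.    -1.   ] F [0.3 0.3 0.3] w 0.0426
the job is handed in; nothing more can be done
None
```

I rolled the smallest cork tube about 183 mm onto the heat mat in seven short fingertip strokes on its top. That is roughly 5 rad of turning. Between strokes I lifted the fingers, moved them back and measured the tube with the wrist camera. I then raised the arm, moved it clear and handed the job in at 16.7 s.

**Final position:** the last overhead picture put the tube about 0 mm off the mat's middle across it and 6 mm off along it. It was about 2° out of line with the strips and wholly on the mat. That is well inside the limits of 16 mm, 35 mm and 11°.

**Everything else:** the dish and hemostat look unmoved in the pictures. The force on the tool read about zero at hand-in, and the most I saw while pushing was about 13 N.

**What didn't work or agree:**
- My attempt to turn the tube into line mid-roll had no visible effect; the 2° left over is within tolerance.
- The camera measurements of the tube's length came out 9 to 32 mm too long because its end faces show. The position along the mat is therefore good only to a few millimetres.

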